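Set the sliding hook one hole wider and hang the plier rack

TASK

The empty plier rack is wider than the hanger is set for: pull up the black plunger knob, move the sliding hook one hole outward (away from the fixed hook) and let the plunger snap fully home in that hole. Then hang the rack by its two brass eyes on the two hooks, gently and without forcing it, and make sure that both hooks bear its weight while you still hold it before you let go and move clear. Leave the third-hand stand, the brass index plate and the brick alone.

Things in the scene. Friction and masses are not known exactly. Their poses are not given: they have to be found in the camera images.
- hanger: Fixed grey-green beam on two posts, 30 mm deep (x), from -130 to +205 mm along own y; height varies by 20 mm. Origin: 75 mm under the beam's top face, on its middle line. Own -x is the side the hooks point to (towards the robot). Five 10.5 mm holes at 25 mm pitch along y in the beam's top serve the plunger.
- hook_fixed: Steel hook at the hanger's -y end, axes as the hanger's. Origin: middle of its seat, on the axis of a level 7 mm round arm that runs along x from -17 to +17 mm. At -17 the tip turns up (red end, top 18 mm above the arm's axis); at +17 the wire rises 16 mm, then runs down to the beam. Clamped 165 +-3 mm above the hanger's origin, 63 mm in front (-x) of it and 100 mm to -y.
- hook_slide: Same hook on the carriage, also 165 +-3 mm above the hanger's origin and 63 mm in front of it: the two can be 6 mm out of level. 175 mm along the hanger's y from the fixed hook at the start; 200 mm with the plunger in the next hole outward, as the rack's eyes need. Origin and axes as for the fixed hook.
- carriage (a joint): Position (m) of the sliding carriage along the hanger's +y (outward, away from the fixed hook): 0 at the start, 0.025 in the next hole outward, where it belongs. Range -0.030 to 0.053. Slide friction about 1.5 N, about 3 N with the pin rubbing on the beam.
- plunger (a joint): Lift (m) of the spring plunger on the carriage: 0 = pin home in a hole, 0.009 = pin just clear, 0.015 = top stop. The spring pulls it down with 6 N when home, 10 N lifted. Let go between holes it rides on the beam at about 0.009; pushed along so, it drops into the next hole by itself and then blocks the carriage (about 1.4 mm play each way).
- knob (a point): Centre of the black plunger knob: upright, round, 26 mm in diameter, 20 mm tall (straight for the middle 14) on a 10 mm stem; 126 mm above the hanger's origin when home, over the beam's middle line, 45 mm outward (+y of the hanger) of the sliding hook. Below this point: an 18 mm brass barrel (top 21 mm down) on the carriage (top 31 mm down).
- rack_grip (a point): Centre of the rack's wooden top bar, 71 mm above the rack's underside, the place to grip: bar 14 mm thick (x), 176 mm long (y), 22 mm high. Below it: wooden end boards 48 mm deep, 60 mm high at y = +-70 mm and two thin rails 46 mm down. Axes: z up, y along the bar; the same both ways round. 0.35 to 0.6 kg, balanced below the bar's middle.
- eye_a (a point): Centre of the top wire of the brass eye at the rack's -y end: 100 mm from rack_grip along y and 33 mm above it. Each eye is an upright rectangular loop of 6 mm wire across x; its opening is 15 mm wide (y) and reaches from 3 to 35 mm below this point. Hung on a hook, this point lies 6.5 mm above the seat arm's axis.
- eye_b (a point): The same point on the equal brass eye at the rack's +y end.
- rack: The whole rack, see point rack_grip. Origin: centre of its underside; 221 mm wide over the eyes (y), 48 mm deep (x), 107 mm high to the top of the eyes.
- third_hand: Bystander: third-hand stand, round red base 64 mm in diameter with a black step and a steel stem, 90 mm tall. Origin: centre of the underside.
- index_plate: Bystander: brass index plate lying flat, 84 mm in diameter, 6 mm thick, with a 12 mm tall boss. Origin: centre of the underside.
- fire_brick: Bystander: reddish brick 90 x 55 x 35 mm. Origin: centre of the underside.
Not all that is in view belongs to the job. Of the things like the rack, leave any that is blue or purple; of the rest the smaller one is meant.

How it is judged:
On the way, in this order (a step that is already met when the one before it is completed fails the run):
1. the plunger is pulled clear of its hole (value of joint plunger above 0.0085 m), for 0.05 s.
2. the carriage is one hole outward with the plunger fully home (value of joint carriage between 0.022 and 0.028 m and value of joint plunger below 0.002 m), for 0.2 s.
3. both hooks bear on the eyes (over 1 N each) while the rack is still held (((x of eye_a in the frame of hook_fixed between -0.017 and 0.017 m and y of eye_a in the frame of hook_fixed between -0.008 and 0.008 m and z of eye_a in the frame of hook_fixed between 0.003 and 0.01 m and x of eye_b in the frame of hook_slide between -0.017 and 0.017 m and y of eye_b in the frame of hook_slide between -0.008 and 0.008 m and z of eye_b in the frame of hook_slide between 0.003 and 0.01 m) or (x of eye_b in the frame of hook_fixed between -0.017 and 0.017 m and y of eye_b in the frame of hook_fixed between -0.008 and 0.008 m and z of eye_b in the frame of hook_fixed between 0.003 and 0.01 m and x of eye_a in the frame of hook_slide between -0.017 and 0.017 m and y of eye_a in the frame of hook_slide between -0.008 and 0.008 m and z of eye_a in the frame of hook_slide between 0.003 and 0.01 m)) and contact force between rack and hook_fixed above 1 N and contact force between rack and hook_slide above 1 N and contact force between the fingers and rack above 2 N), for 0.2 s.
At the end, for the whole second after the job is handed in: Carriage at 25 mm (+-3), plunger lift under 2 mm; rack still and upright (0.15 rad), one eye on each hook: top wire within 17 mm along the seat arm, 8 mm sideways, 3 to 10 mm above its axis, each hook bearing over 1 N; gripper clear (all of step 2 and ((x of eye_a in the frame of hook_fixed between -0.017 and 0.017 m and y of eye_a in the frame of hook_fixed between -0.008 and 0.008 m and z of eye_a in the frame of hook_fixed between 0.003 and 0.01 m and x of eye_b in the frame of hook_slide between -0.017 and 0.017 m and y of eye_b in the frame of hook_slide between -0.008 and 0.008 m and z of eye_b in the frame of hook_slide between 0.003 and 0.01 m) or (x of eye_b in the frame of hook_fixed between -0.017 and 0.017 m and y of eye_b in the frame of hook_fixed between -0.008 and 0.008 m and z of eye_b in the frame of hook_fixed between 0.003 and 0.01 m and x of eye_a in the frame of hook_slide between -0.017 and 0.017 m and y of eye_a in the frame of hook_slide between -0.008 and 0.008 m and z of eye_a in the frame of hook_slide between 0.003 and 0.01 m)) and contact force between rack and hook_fixed above 1 N and contact force between rack and hook_slide above 1 N and linear speed of rack below 0.03 m/s and angular speed of rack below 0.5 rad/s and angle between rack's own z axis and vertical below 0.15 rad); the robot touches nothing.
It fails at once if the rack is forced against the hanger or its hooks (over 25 N) (contact force between rack and hanger above 25 N).
It fails at once if the third hand is shifted by more than 20 mm or tipped (distance of third_hand from where it was at the start of the episode above 0.02 m or angle between third_hand's own z axis and vertical above 0.3 rad).
It fails at once if the index plate is shifted by more than 20 mm or tipped (distance of index_plate from where it was at the start of the episode above 0.02 m or angle between index_plate's own z axis and vertical above 0.3 rad).
It fails at once if the fire brick is shifted by more than 20 mm or tipped (distance of fire_brick from where it was at the start of the episode above 0.02 m or angle between fire_brick's own z axis and vertical above 0.3 rad).
It also fails if it takes over 64 s, if anything falls off the work surface, if the arm or the gripper's body presses on something with over 40 N, if the wrist force passes 120 N, or if a joint passes its speed limit or range.

ROBOT

A 6-joint arm with a two-finger parallel gripper is mounted at the origin on the work surface. World frame = base frame: x ahead of the robot, y to its left, z up, the work surface at z = 0. Lengths are in m, angles in rad, forces in N, time in s.
With the tool pointing down it reaches from about 0.35 to 0.775 m from the base axis. Payload 5.5 kg.
Tool frame: the origin (TCP) lies on the centre line of the jaws, within the pads' length; the fingertips stand 11 mm ahead of it and the grasp point (between the pads) lies 8 mm behind it (env.tip_reach is the distance from the TCP to the fingertips, in m); z points along the fingers, x is the direction in which the jaws open and shut, and the axes are right-handed (so a half turn about z gives the same grasp; the last joint's range is limited). The gripper opens to 85 mm and grips with 20 to 120 N. Pads are 22 mm wide; open, the fingers measure 114 mm over their backs; the gripper's body (76 mm by 85 mm) begins 54 mm behind the grasp point. The pads swing forward as they close: fully open they stand 13 mm farther back than shut.
Start: joints at [-1.266, 0.313, 0.046, 1.304, 0, 1.431], TCP at [0.247, -0.519, 0.242] pointing down, gripper open.
Joint ranges: [-2.76, 2.76], [-0.86, 1.69], [-1.03, 1.26], [-2.2, 2.34], [-1.47, 1.5], [-3.14, 3.14]. Speed limits (rad/s): [2.57, 2.57, 3.14, 3.14, 3.14, 3.14].

INTERFACE

Orientations are given as a unit quaternion [w, x, y, z].
In Python, from workcell import env gives the robot as it stands.
- The arm moves only by the tool carry_out, never from a script. Its argument "moves" is one flat list of numbers, 7 for each row, row after row: the gripper command: -1 is shut, 1 is fully open, values between are in proportion, then the shift along the tool's x, y, z in m, then the turn, a rotation vector about the tool's x, y, z in degrees. A call has exactly 5 rows; each row shifts and turns the pose as measured when the row begins, along the tool's axes as they then stand; what a row does not reach is not made up. A row lasts 1/8 s, in which the tool goes at most 62.5 mm and 10.7 degrees, less where a joint would pass 70% of its speed; a pose out of reach is approached as far as the arm can. A call is refused whole if a number of a shift passes 0.0625 or a number of a turn 10.7, either way. A call with a gripper value outside its range is refused whole. The fingers move at their own pace and stop on an object; "squeeze" is the grip in N (left out, the last holds). Time passes only in rows, so rows that do not move let the fingers close, or fill a call up. It gives the time, the measured TCP pose, the force and the opening at its end, in the units of the state.
- env.get_state(): the state, without advancing time (a new reading comes with each control period).
- env.read_camera(name): name is "scene" or "top" or "wrist"; returns the picture (420x560x3 uint8, red, green, blue); there is no depth.
- env.calibration(name): a dict with "camera_matrix" (3x3 intrinsics, pixels), "rvec" (rotation vector, rad) and "tvec" (3), from world to camera coordinates, as OpenCV has them; the wrist camera has in their place "hand_eye" (4x4, takes a point from camera to tool coordinates, whose origin is the TCP and whose axes are the tool frame's). Camera axes: x right, y down, z forward; pixel columns grow to the right and rows downward; lengths in m; the calibration is good to about 2 mm. A picture is of the moment at which its call begins: read the wrist's pose just before it. calibration takes no time and is no camera call.
- env.hand_in(): hands the job in, once; it reports no verdict.
The state is a dict: "clock": time; "joint_pos": joint angles; "qvel": joint speeds; "tau": joint torques, N m; "tcp_pos": TCP position; "orientation": TCP orientation; "wrist_force": force on the tool from outside, world axes, zero at the start; "ft_torque": the same for the moment, N m; "finger_gap": finger opening in m.
Only numpy, scipy, OpenCV 4.12 (cv2) and the standard library are available. Lean on these libraries where they do the work, as an engineer would, in place of code of your own. Each camera call takes 0.05 s, during which the arm holds its last target. There are 200 camera calls.

## Working session

There is one attempt and no reset: what is moved stays moved. The work goes in short steps, Python scripts to look and compute and a tool call to move; the robot and the scene stay as the last step left them, time stands still between calls to the robot, and variables do not carry over. Pictures are saved under pics/ and viewed, about 8 in all and at most 12, crops included, and the job is handed in when it is done.

Besides the shell and the picture viewer there is one more tool, called after "Emit:" by a JSON object that holds its "name" and its "arguments", one argument or row to a line. carry_out: Moves the arm, as the interface text tells. Its arguments: {"type":"object","properties":{"moves":{"type":"array"},"squeeze":{"type":"number"}},"required":["moves"]}

```bash
ls; mkdir -p pics
cat > h.py <<'E'
import numpy as np, cv2
from workcell import env
from scipy.spatial.transform import Rotation as R
def cam(name):
    c=env.calibration(name);K=np.array(c["camera_matrix"])
    if "hand_eye" in c:
        s=env.get_state();q=s["orientation"];T=np.eye(4)
        T[:3,:3]=R.from_quat([q[1],q[2],q[3],q[0]]).as_matrix();T[:3,3]=s["tcp_pos"]
        W=T@np.array(c["hand_eye"]);return K,W[:3,:3],W[:3,3]
    Rm=cv2.Rodrigues(np.array(c["rvec"],float))[0]
    return K,Rm.T,(-Rm.T@np.array(c["tvec"],float).reshape(3))
def ray(C,u,v):
    K,Rw,o=C;d=Rw@np.linalg.inv(K)@np.array([u,v,1.]);return o,d/np.linalg.norm(d)
def onz(C,u,v,z):
    o,d=ray(C,u,v);return o+d*(z-o[2])/d[2]
def proj(C,p):
    K,Rw,o=C;x=K@(Rw.T@(np.array(p)-o));return x[:2]/x[2]
def tri(C1,p1,C2,p2):
    o1,d1=ray(C1,*p1);o2,d2=ray(C2,*p2)
    s=np.linalg.lstsq(np.c_[d1,-d2],o2-o1,rcond=None)[0]
    a,b=o1+s[0]*d1,o2+s[1]*d2;return (a+b)/2,np.linalg.norm(a-b)
def save(im,n): cv2.imwrite("pics/"+n,cv2.cvtColor(im,cv2.COLOR_RGB2BGR))
E
python3 - <<'E'
from h import *
a=env.read_camera("scene");b=env.read_camera("top")
np.save("scene0.npy",a);np.save("top0.npy",b)
save(cv2.resize(a,(800,600)),"s0.png");save(cv2.resize(b,(800,600)),"t0.png")
for n in("scene","top"):
    K,Rw,o=cam(n);print(n,K[0,0],K[1,1],K[:2,2],o.round(3),Rw.round(2).tolist())
print(env.get_state());print(env.calibration("wrist"))
E
```

```text
pics
scene 405.24434288882077 405.24434288882077 [279.69295457 212.45068796] [1.219 0.353 0.95 ] [[-0.54, 0.58, -0.6], [0.84, 0.37, -0.4], [-0.01, -0.73, -0.69]]
top 393.0999974735011 393.0999974735011 [279.00566004 208.48375182] [ 0.46  -0.141  1.138] [[-0.01, -1.0, 0.04], [-1.0, 0.01, 0.01], [-0.01, -0.04, -1.0]]
{'clock': 0.1, 'joint_pos': array([-1.26558059e+00,  3.13903501e-01,  4.50691531e-02,  1.30360551e+00,
       -2.50308741e-06,  1.43118552e+00]), 'qvel': array([ 0.00147157,  0.00059013,  0.00298291,  0.00078196,  0.00043491,
       -0.00143124]), 'tau': array([ 1.92738393e-03, -4.81725097e+01,  2.99244082e+01,  1.27087411e-02,
       -9.40078939e-05, -1.48336494e-05]), 'tcp_pos': array([ 0.24727141, -0.5186167 ,  0.24150085]), 'orientation': array([-5.30070769e-04,  8.45665522e-01, -5.33712610e-01, -6.27953843e-04]), 'wrist_force': array([0.05796359, 0.1270319 , 0.22615356]), 'ft_torque': array([-0.05463808, -0.0214236 , -0.001219  ]), 'finger_gap': 0.08547622530707354}
{'camera_matrix': array([[343.72117505,   0.        , 276.84500596],
       [  0.        , 343.72117505, 212.10270846],
       [  0.        ,   0.        ,   1.        ]]), 'hand_eye': array([[ 9.99999706e-01,  7.53057705e-04,  1.43905252e-04,
         6.59725495e-04],
       [-7.63226832e-04,  9.59991874e-01,  2.80026819e-01,
        -6.99443230e-02],
       [ 7.27284808e-05, -2.80026846e-01,  9.59992167e-01,
        -1.31430701e-01],
       [ 0.00000000e+00,  0.00000000e+00,  0.00000000e+00,
         1.00000000e+00]])}
```

View pics/s0.png

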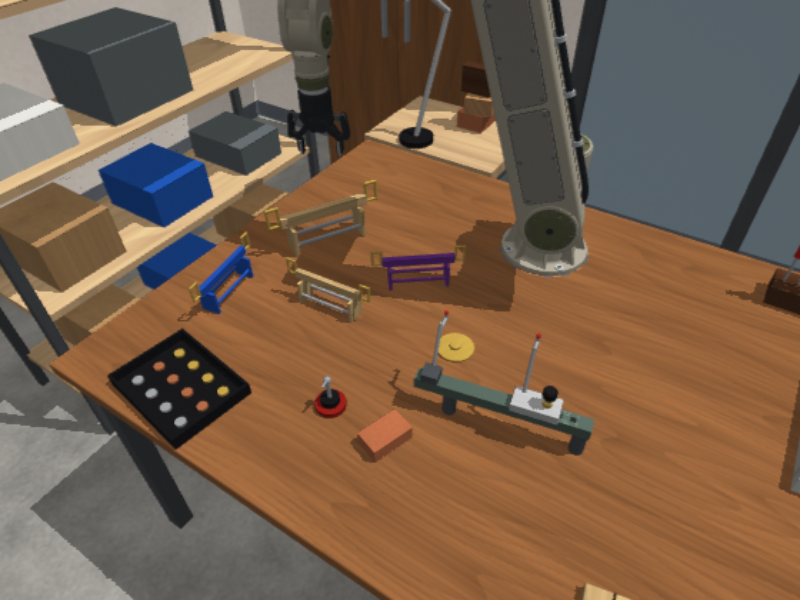

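View pics/t0.png

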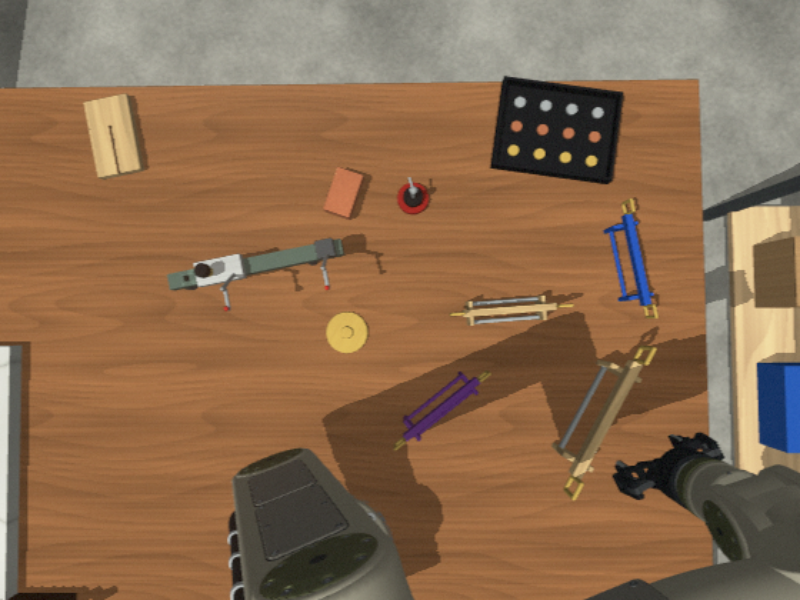

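The scene view shows the hanger with the knob at (549,394) and red hook tips at (446,313) and (538,336). The small wooden rack is at about (330,290). In the top view the knob is at (202,270), the tips at (227,308) and (327,287), and the small rack's bar centre is at (512,310).

Run:
```python
from h import *
S=np.load("scene0.npy");T=np.load("top0.npy");CS,CT=cam("scene"),cam("top")
def blobs(im,box,f,mn=3):
    x0,y0,x1,y1=[int(v*.7) for v in box];c=im[y0:y1,x0:x1].astype(int)
    m=f(c[...,0],c[...,1],c[...,2],cv2.cvtColor(im[y0:y1,x0:x1],cv2.COLOR_RGB2HSV).astype(int)).astype(np.uint8)
    n,l,st,ce=cv2.connectedComponentsWithStats(m)
    return [(int(st[i,4]),(ce[i]+[x0,y0]).round(1).tolist(),(st[i,:4]+[x0,y0,0,0]).tolist()) for i in range(1,n) if st[i,4]>=mn]
red=lambda r,g,b,h:(r>120)&(g<70)&(b<70)
blk=lambda r,g,b,h:(r<60)&(g<50)&(b<50)
brass=lambda r,g,b,h:(h[...,0]>17)&(h[...,0]<30)&(h[...,1]>130)&(h[...,2]>90)
wood=lambda r,g,b,h:(h[...,0]>13)&(h[...,0]<30)&(h[...,1]<130)&(h[...,1]>50)&(h[...,2]>130)
print("redS",blobs(S,(430,300,560,350),red));print("redT",blobs(T,(200,275,350,320),red))
print("blkS",blobs(S,(530,375,575,415),blk,10));print("blkT",blobs(T,(180,255,225,290),blk,10))
print("brS",blobs(S,(275,250,385,310),brass));print("brT",blobs(T,(440,280,590,330),brass))
print("wdT",blobs(T,(440,280,590,330),wood,20));print("wdS",blobs(S,(275,250,385,325),wood,20))
cr=[cv2.resize(S[170:235,185:270],(800,600),interpolation=cv2.INTER_CUBIC)[:,:],cv2.resize(S[210:320,285:420],(800,600),interpolation=cv2.INTER_CUBIC)]
o=np.vstack([cv2.resize(c,(760,300)) if 0 else c for c in cr]);save(cv2.resize(o,(500,600)) ,"c0.png")
```

```text
redS [(6, [312.2, 218.2], [311, 217, 3, 3]), (9, [376.6, 234.7], [375, 234, 4, 3])]
redT [(6, [228.5, 201.0], [228, 200, 2, 3]), (8, [158.0, 215.5], [157, 214, 3, 4])]
blkS [(89, [384.6, 275.3], [380, 270, 10, 12])]
blkT [(76, [141.4, 189.0], [137, 185, 10, 9])]
brS [(37, [263.1, 180.2], [259, 175, 8, 11]), (43, [203.8, 185.8], [200, 180, 8, 12]), (52, [255.0, 204.7], [251, 199, 8, 13])]
brT [(22, [395.5, 213.5], [390, 213, 12, 2]), (22, [319.8, 219.3], [315, 218, 11, 3])]
wdT [(376, [356.9, 217.3], [324, 212, 66, 16])]
wdS [(142, [228.6, 196.1], [207, 188, 45, 17])]
```

Run:
```python
from h import *
CS,CT=cam("scene"),cam("top")
P={}
for n,s,t in [("tipF",(312.2,218.2),(228.5,201)),("tipS",(376.6,234.7),(158,215.5)),("knob",(384.6,275.3),(141.4,189)),("eye1",(203.8,185.8),(395.5,213.5)),("eye2",(255,204.7),(319.8,219.3))]:
    p,e=tri(CS,s,CT,t);P[n]=p;print(n,p.round(4),round(e*1e3,1))
d=P["tipS"]-P["tipF"];print(np.linalg.norm(d[:2]),np.degrees(np.arctan2(d[1],d[0])))
d=P["eye2"]-P["eye1"];print(np.linalg.norm(d[:2]),np.degrees(np.arctan2(d[1],d[0])))
```

```text
tipF [ 0.5155 -0.0091  0.1822] 1.3
tipS [0.4816 0.1627 0.184 ] 1.1
knob [0.5514 0.2225 0.1318] 1.0
eye1 [ 0.483  -0.4422  0.0822] 1.2
eye2 [ 0.4696 -0.2397  0.0842] 0.0
0.17513700261875118 101.18232294427733
0.20296358516774365 93.8008633838197
```

```bash
cat >> h.py <<'E'
def pose():
    s=env.get_state();q=s["orientation"];return np.array(s["tcp_pos"]),R.from_quat([q[1],q[2],q[3],q[0]])
def down(a): # tool down, jaw (x) at heading a deg
    a=np.radians(a);x=np.array([np.cos(a),np.sin(a),0]);z=np.array([0,0,-1.]);return R.from_matrix(np.c_[x,np.cross(z,x),z])
def plan(pt,a,n,roll=0):
    p,r=pose();rt=down(a)*R.from_euler("x",roll,degrees=True);w=(r.inv()*rt).as_rotvec();print("total",np.round(r.inv().apply(np.array(pt)-p),4),np.degrees(w).round(2))
    pp,rr=p,r
    for i in range(n):
        f=(i+1)/n;pn=p+(np.array(pt)-p)*f;rn=r*R.from_rotvec(w*f)
        print(np.r_[rr.inv().apply(pn-pp).round(4),np.degrees((rr.inv()*rn).as_rotvec()).round(1)].tolist());pp,rr=pn,rn
def st():
    s=env.get_state();print("t",round(s["clock"],2),"p",s["tcp_pos"].round(4),"F",s["wrist_force"].round(2),"M",s["ft_torque"].round(2),"gap",round(s["finger_gap"],4))
E
python3 - <<'E'
from h import *
print(env.tip_reach)
plan([.5514,.2225,.23],11.2,15)
E
```

```text
0.011
total [-0.5381 -0.5934  0.0125] [-7.000e-02  7.000e-02 -7.571e+01]
[-0.0359, -0.0396, 0.0008, -0.0, 0.0, -5.0]
[-0.0323, -0.0426, 0.0008, -0.0, 0.0, -5.0]
[-0.0284, -0.0452, 0.0008, -0.0, 0.0, -5.0]
[-0.0243, -0.0476, 0.0008, -0.0, 0.0, -5.0]
[-0.02, -0.0495, 0.0008, -0.0, 0.0, -5.0]
[-0.0156, -0.0511, 0.0008, -0.0, 0.0, -5.0]
[-0.011, -0.0523, 0.0008, -0.0, 0.0, -5.0]
[-0.0064, -0.053, 0.0008, -0.0, 0.0, -5.0]
[-0.0017, -0.0534, 0.0008, -0.0, 0.0, -5.0]
[0.003, -0.0533, 0.0008, -0.0, 0.0, -5.0]
[0.0077, -0.0529, 0.0008, -0.0, 0.0, -5.0]
[0.0123, -0.052, 0.0008, -0.0, 0.0, -5.0]
[0.0168, -0.0507, 0.0008, -0.0, 0.0, -5.0]
[0.0212, -0.049, 0.0008, -0.0, 0.0, -5.0]
[0.0255, -0.047, 0.0008, -0.0, 0.0, -5.0]
```

Emit:
{"name": "carry_out", "arguments": {
  "moves": [1,-0.036,-0.04,0,0,0,-5,1,-0.032,-0.043,0,0,0,-5,1,-0.028,-0.045,0,0,0,-5,1,-0.024,-0.048,0,0,0,-5,1,-0.02,-0.05,0,0,0,-5],
  "squeeze": 40
}}

```text
clock: 0.72
tcp_pos: [0.3506, -0.267, 0.2387]
orientation: [-0.002, 0.942, -0.335, -0.002]
wrist_force: [1.3, -0.8, 0.1]
finger_gap: 0.0856
```

Emit:
{"name": "carry_out", "arguments": {
  "moves": [1,-0.016,-0.051,0,0,0,-5,1,-0.011,-0.052,0,0,0,-5,1,-0.006,-0.053,0,0,0,-5,1,-0.002,-0.053,0,0,0,-5,1,0.003,-0.053,0,0,0,-5]
}}

```text
clock: 1.35
tcp_pos: [0.4508, -0.0113, 0.2389]
orientation: [-0.003, 0.993, -0.116, -0.001]
wrist_force: [0.3, -0.0, 0.7]
finger_gap: 0.0851
```

Run:
```python
from h import *
st();plan([.5514,.2225,.23],11.2,5)
```

```text
t 1.35 p [ 0.4508 -0.0113  0.2389] F [ 0.31 -0.03  0.67] M [-0.02 -0.05  0.01] gap 0.0851
total [ 0.0438 -0.2507  0.0099] [ -0.31   0.13 -24.57]
[0.0088, -0.0501, 0.002, -0.1, 0.0, -4.9]
[0.013, -0.0492, 0.0019, -0.1, 0.0, -4.9]
[0.0172, -0.0479, 0.0019, -0.1, 0.0, -4.9]
[0.0212, -0.0463, 0.0018, -0.1, 0.0, -4.9]
[0.0251, -0.0443, 0.0018, -0.1, 0.0, -4.9]
```

Emit:
{"name": "carry_out", "arguments": {
  "moves": [0.3,0.009,-0.05,0.002,0,0,-5,0.3,0.013,-0.049,0.002,0,0,-5,0.3,0.017,-0.048,0.002,0,0,-5,0.3,0.021,-0.046,0.002,0,0,-5,0.3,0.025,-0.044,0.002,0,0,-5]
}}

```text
clock: 1.98
tcp_pos: [0.55, 0.2315, 0.2281]
orientation: [-0.002, 0.994, 0.109, -0.002]
wrist_force: [0.9, -0.4, -0.1]
finger_gap: 0.0554
```

Emit:
{"name": "carry_out", "arguments": {
  "moves": [0.3,0,0,0,0,0,0,0.3,0,0,0,0,0,0,0.3,0,0,0,0,0,0,0.3,0,0,0,0,0,0,0.3,0,0,0,0,0,0]
}}

```text
clock: 2.6
tcp_pos: [0.549, 0.2311, 0.2264]
orientation: [-0.002, 0.994, 0.109, -0.003]
wrist_force: [0.6, -0.9, -0.6]
finger_gap: 0.0553
```

Run:
```python
from h import *
st();C=cam("wrist");w=env.read_camera("wrist");np.save("w1.npy",w)
for n,p in dict(knob=[.5514,.2225,.1318],knobtop=[.5514,.2225,.1418],tipF=[.5155,-.0091,.182],tipS=[.4816,.1627,.184]).items(): print(n,proj(C,p).round(1))
save(w,"w1.png");plan([.5514,.2225,.23],11.2,1)
```

```text
t 2.6 p [0.549  0.2311 0.2264] F [ 0.6  -0.86 -0.58] M [ 0.01  0.   -0.04] gap 0.0553
knob [279.8 230.9]
knobtop [279.8 235.9]
tipF [162.3 535.3]
tipS [141.2 329.5]
total [ 0.0005  0.009  -0.0036] [-0.24  0.36  1.35]
[0.0005, 0.009, -0.0036, -0.2, 0.4, 1.4]
```

View pics/w1.png

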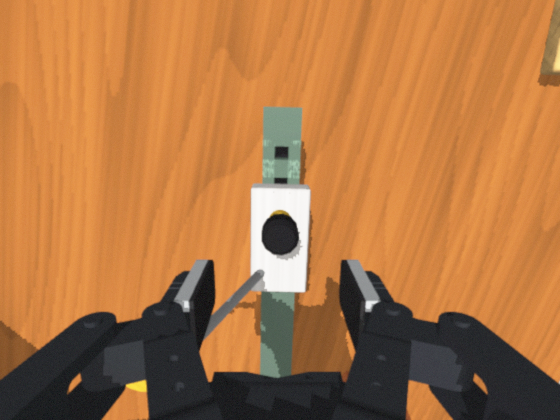

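The wrist view shows the knob at (280,234), which is within 3 px of the predicted position. I'll descend and grip it.

Run:
```python
from h import *
plan([.5508,.2252,.127],11.2,4)
```

```text
total [0.0011 0.0066 0.0994] [-0.24  0.36  1.35]
[0.0003, 0.0017, 0.0249, -0.1, 0.1, 0.3]
[0.0002, 0.0016, 0.0249, -0.1, 0.1, 0.3]
[0.0002, 0.0016, 0.0249, -0.1, 0.1, 0.3]
[0.0002, 0.0016, 0.0249, -0.1, 0.1, 0.3]
```

Emit:
{"name": "carry_out", "arguments": {
  "moves": [0.3,0.001,0.003,0.02,0,0,0.7,0.3,0,0.003,0.025,-0.2,0.3,0.7,0.3,0,0.001,0.025,0,0,0,0.3,0,0,0.02,0,0,0,0.3,0,0,0.009,0,0,0]
}}

```text
clock: 3.28
tcp_pos: [0.5529, 0.223, 0.1277]
orientation: [-0.001, 0.995, 0.095, 0.002]
wrist_force: [-0.9, 0.2, 0.1]
finger_gap: 0.0555
```

Run:
```python
from h import *
st();plan([.5508,.2252,.127],11.2,1)
```

```text
t 3.27 p [0.5529 0.223  0.1277] F [-0.93  0.16  0.07] M [0.02 0.   0.03] gap 0.0555
total [-0.0016 -0.0026  0.0007] [-0.05 -0.29 -0.27]
[-0.0016, -0.0026, 0.0007, -0.0, -0.3, -0.3]
```

Next: shift slightly, then close on the knob.

Emit:
{"name": "carry_out", "arguments": {
  "moves": [0.3,-0.0015,-0.0025,0.0005,0,-0.3,0,-1,0,0,0,0,0,0,-1,0,0,0,0,0,0,-1,0,0,0,0,0,0,-1,0,0,0,0,0,0],
  "squeeze": 50
}}

```text
clock: 3.9
tcp_pos: [0.5517, 0.2253, 0.1286]
orientation: [-0.0, 0.995, 0.095, 0.001]
wrist_force: [0.3, 0.2, -2.9]
finger_gap: 0.0243
```

Emit:
{"name": "carry_out", "arguments": {
  "moves": [-1,0,0,0,0,0,0,-1,0,0,-0.005,0,0,0,-1,0,0,-0.005,0,0,0,-1,0,0,-0.003,0,0,0,-1,0,0,0,0,0,0]
}}

```text
clock: 4.53
tcp_pos: [0.5516, 0.2252, 0.1403]
orientation: [-0.0, 0.995, 0.095, -0.0]
wrist_force: [3.2, 0.9, -10.2]
finger_gap: 0.0236
```

Run:
```python
from h import *
st();plan([.5508-.0049,.2252+.0245,.139],11.2,1)
```

```text
t 4.53 p [0.5516 0.2252 0.1403] F [  3.17   0.91 -10.21] M [ 0.2  -0.66  0.04] gap 0.0236
total [-0.0009 -0.0251  0.0013] [-0.05  0.03 -0.3 ]
[-0.0009, -0.0251, 0.0013, -0.0, 0.0, -0.3]
```

Emit:
{"name": "carry_out", "arguments": {
  "moves": [-1,0,-0.008,0,0,0,0,-1,0,-0.008,0,0,0,0,-1,0,-0.006,0,0,0,0,-1,0,-0.003,0,0,0,0,-1,0,0,0,0,0,0]
}}

```text
clock: 5.15
tcp_pos: [0.5465, 0.251, 0.1394]
orientation: [0.001, 0.995, 0.095, -0.001]
wrist_force: [3.5, -1.4, -10.0]
finger_gap: 0.024
```

Run:
```python
from h import *
st();plan([.5516-.0049,.2252+.0245,.1403],11.2,1)
```

```text
t 5.15 p [0.5465 0.251  0.1394] F [ 3.46 -1.37 -9.96] M [-0.06 -0.63  0.05] gap 0.024
total [-0.      0.0013 -0.0009] [ 0.06  0.08 -0.3 ]
[-0.0, 0.0013, -0.0009, 0.1, 0.1, -0.3]
```

Emit:
{"name": "carry_out", "arguments": {
  "moves": [-1,0,0.0013,0,0,0,0,-1,0,0,0.004,0,0,0,-1,0,0,0.004,0,0,0,-1,0,0,0.003,0,0,0,-1,0,0,0,0,0,0]
}}

```text
clock: 5.78
tcp_pos: [0.5467, 0.2504, 0.1289]
orientation: [-0.001, 0.995, 0.095, -0.0]
wrist_force: [0.8, -0.4, -6.2]
finger_gap: 0.0241
```

Run:
```python
from h import *
st();plan([.5516-.0049,.2252+.0245,.1275],11.2,1)
```

```text
t 5.78 p [0.5467 0.2504 0.1289] F [ 0.8  -0.42 -6.23] M [ 0.17 -0.33 -0.  ] gap 0.0241
total [-0.0001  0.0007  0.0014] [-0.07  0.01 -0.29]
[-0.0001, 0.0007, 0.0014, -0.1, 0.0, -0.3]
```

Emit:
{"name": "carry_out", "arguments": {
  "moves": [-1,0,0,0.001,0,0,0,0.3,0,0,0,0,0,0,0.3,0,0,0,0,0,0,0.3,0,0,0,0,0,0,0.3,0,0,-0.005,0,0,0]
}}

```text
clock: 6.4
tcp_pos: [0.5472, 0.2505, 0.1358]
orientation: [-0.001, 0.995, 0.095, 0.001]
wrist_force: [0.1, 0.2, 0.5]
finger_gap: 0.0558
```

Emit:
{"name": "carry_out", "arguments": {
  "moves": [0.3,0,0,-0.02,0,0,0,0.3,0,0,-0.03,0,0,0,0.3,0,0,-0.04,0,0,0,0.3,0,0,-0.03,0,0,0,0.3,0,0,0,0,0,0]
}}

```text
clock: 7.02
tcp_pos: [0.5469, 0.2502, 0.2611]
orientation: [-0.001, 0.995, 0.095, 0.002]
wrist_force: [0.3, -1.2, -0.4]
finger_gap: 0.0557
```

Run:
```python
from h import *
st();C=cam("wrist");w=env.read_camera("wrist");np.save("w2.npy",w)
o=np.array([-.0049,.0245,0])
for n,p in dict(knob=[.5514,.2225,.1318],knobtop=[.5514,.2225,.1418],).items(): print(n,proj(C,np.array(p)+o).round(1))
T=env.read_camera("top");S=env.read_camera("scene");np.save("top1.npy",T);np.save("scene1.npy",S)
print("exp scene",proj(cam("scene"),[.5514-.0049,.2470,.1318]),"if up 9mm",proj(cam("scene"),[.5514-.0049,.2470,.1408]))
c=S[245:305,350:440].astype(int);m=((c[...,0]<60)&(c[...,1]<50)&(c[...,2]<50)).astype(np.uint8)
n,l,s_,ce=cv2.connectedComponentsWithStats(m);print([(s_[i,4],ce[i]+[350,245],s_[i,:4]) for i in range(1,n) if s_[i,4]>10])
save(np.hstack([cv2.resize(w[100:380,180:380],(400,560)),cv2.resize(S[205:305,350:420],(392,560))]),"w2.png")
```

```text
t 7.03 p [0.5469 0.2502 0.2611] F [ 0.34 -1.2  -0.44] M [ 0.07  0.01 -0.04] gap 0.0557
knob [276.2 209. ]
knobtop [276.2 212.5]
exp scene [394.81382653 278.18074053] if up 9mm [395.47688849 275.95069593]
[(np.int32(120), array([405.94166667, 249.89166667]), array([51,  0, 13, 13], dtype=int32)), (np.int32(91), array([395.07692308, 278.27472527]), array([41, 28, 10, 12], dtype=int32)), (np.int32(82), array([362.93902439, 289.73170732]), array([ 0, 39, 32, 13], dtype=int32)), (np.int32(59), array([401.84745763, 301.50847458]), array([40, 53, 23,  7], dtype=int32))]
```

View pics/w2.png

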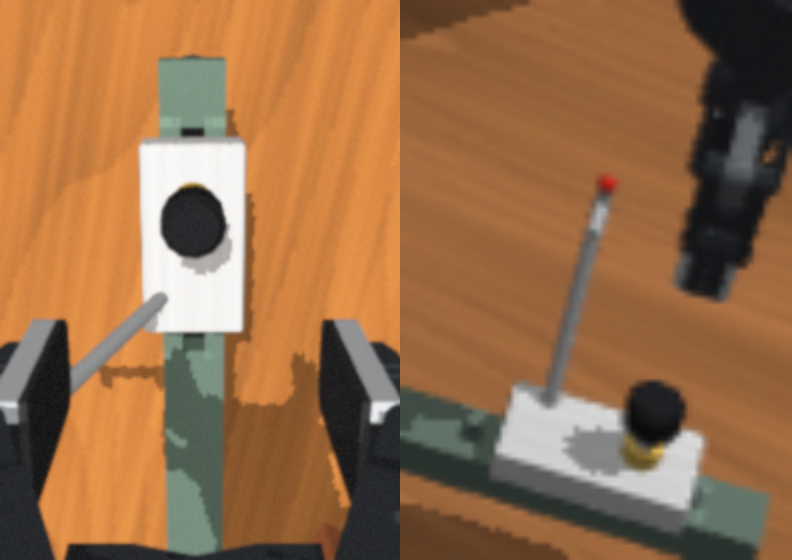

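The knob sits where it should for home: scene (395.1,278.3), expected (394.8,278.2). The plunger is home in the next hole, so I go to the rack.

Run:
```python
from h import *
plan([.4763,-.341,.22],3.8,11)
S=np.load("scene1.npy");T=np.load("top1.npy")
def rd(im,x0,y0,x1,y1):
    c=im[y0:y1,x0:x1].astype(int);m=((c[...,0]-c[...,1]>60)&(c[...,0]>110)&(c[...,1]<75)&(c[...,2]<75)).astype(np.uint8)
    w=np.where(m,c[...,0]-c[...,1],0);n,l,s,ce=cv2.connectedComponentsWithStats(m)
    return [((np.array([(np.arange(x0,x1)[None]*w*(l==i)).sum(),(np.arange(y0,y1)[:,None]*w*(l==i)).sum()])/(w*(l==i)).sum()).round(2),s[i,4]) for i in range(1,n)]
print(rd(S,300,205,400,260),rd(T,125,190,245,230))
```

```text
total [-0.1793  0.567   0.0373] [-0.03  0.16  7.11]
[-0.0163, 0.0515, 0.0034, -0.0, 0.0, 0.6]
[-0.0157, 0.0517, 0.0034, -0.0, 0.0, 0.6]
[-0.0151, 0.0519, 0.0034, -0.0, 0.0, 0.6]
[-0.0145, 0.0521, 0.0034, -0.0, 0.0, 0.6]
[-0.014, 0.0522, 0.0034, -0.0, 0.0, 0.6]
[-0.0134, 0.0524, 0.0034, -0.0, 0.0, 0.6]
[-0.0128, 0.0525, 0.0034, -0.0, 0.0, 0.6]
[-0.0122, 0.0527, 0.0034, -0.0, 0.0, 0.6]
[-0.0116, 0.0528, 0.0034, -0.0, 0.0, 0.6]
[-0.011, 0.0529, 0.0034, -0.0, 0.0, 0.6]
[-0.0104, 0.053, 0.0034, -0.0, 0.0, 0.6]
[(array([311.9 , 217.72]), np.int32(7)), (array([386.56, 237.14]), np.int32(7))] [(array([228.29, 201.01]), np.int32(7)), (array([147.59, 217.91]), np.int32(7))]
```

Emit:
{"name": "carry_out", "arguments": {
  "moves": [0.3,-0.016,0.055,0,0,0,0.6,0.3,-0.016,0.055,0,0,0,0.6,0.3,-0.015,0.055,0,0,0,0.6,0.3,-0.015,0.055,0,0,0,0.6,0.3,-0.014,0.055,0,0,0,0.6]
}}

```text
clock: 7.8
tcp_pos: [0.5128, -0.0378, 0.248]
orientation: [-0.001, 0.997, 0.073, -0.008]
wrist_force: [0.4, -0.4, 0.1]
finger_gap: 0.0555
```

Emit:
{"name": "carry_out", "arguments": {
  "moves": [0.3,-0.013,0.055,0.006,0,0,0.6,0.3,-0.013,0.055,0.006,0,0,0.6,0.3,-0.012,0.055,0.006,0,0,0.6,0.3,-0.012,0.055,0.006,0,0,0.6,0.3,-0.011,0.03,0.006,0,0,0.6]
}}

```text
clock: 8.43
tcp_pos: [0.4774, -0.3013, 0.2091]
orientation: [-0.004, 0.999, 0.045, -0.013]
wrist_force: [0.3, -0.5, 0.1]
finger_gap: 0.0557
```

Run:
```python
from h import *
plan([.4763,-.341,.22],3.8,3)
C=cam("wrist");w=env.read_camera("wrist");np.save("w3.npy",w);save(w,"w3.png")
for d in(-1,1):
  u=np.array([-np.sin(np.radians(3.8)),np.cos(np.radians(3.8)),0])
  for l,z in((.1,.104),(.088,.082)): print(d,l,proj(C,np.array([.4763,-.341,z])+d*l*u).round(1))
for n,s,t in [("tipF",(311.9,217.72),(228.29,201.01)),("tipS",(386.56,237.14),(147.59,217.91))]:
    p,e=tri(cam("scene"),s,cam("top"),t);print(n,p.round(4),round(e*1e3,1))
```

```text
total [-0.0049  0.0393 -0.0111] [-0.49  1.43  1.31]
[-0.0016, 0.0131, -0.0037, -0.2, 0.5, 0.4]
[-0.0015, 0.0131, -0.0037, -0.2, 0.5, 0.4]
[-0.0014, 0.0132, -0.0037, -0.2, 0.5, 0.4]
-1 0.1 [272.5 376.4]
-1 0.088 [273.7 346.8]
1 0.1 [278.6 128.1]
1 0.088 [278.8 143.7]
tipF [ 0.5157 -0.0093  0.184 ] 2.4
tipS [0.476  0.1879 0.1841] 1.5
```

View pics/w3.png

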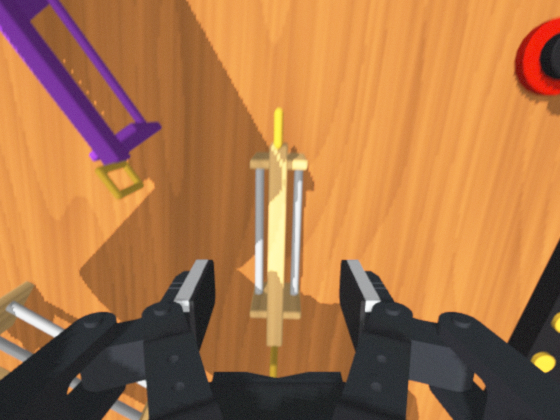

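Run:
```python
from h import *
w=np.load("w3.npy");C=cam("wrist")
h=cv2.cvtColor(w,cv2.COLOR_RGB2HSV)
for v in list(range(100,160,4))+list(range(330,384,4)):
    print(v,h[v,270:286:3].tolist())
```

```text
100 [[14, 173, 229], [14, 166, 230], [15, 171, 231], [15, 169, 234], [15, 172, 233], [14, 172, 226]]
104 [[14, 170, 230], [14, 166, 230], [14, 168, 229], [15, 170, 233], [15, 173, 232], [14, 168, 226]]
108 [[14, 172, 228], [15, 169, 229], [20, 175, 240], [23, 176, 247], [16, 173, 232], [14, 171, 225]]
112 [[14, 171, 227], [16, 172, 228], [28, 172, 254], [28, 173, 254], [21, 183, 222], [14, 170, 222]]
116 [[14, 170, 227], [18, 174, 234], [28, 174, 254], [27, 178, 254], [21, 184, 217], [14, 167, 222]]
120 [[14, 171, 228], [18, 173, 233], [28, 174, 254], [27, 181, 254], [21, 185, 210], [13, 172, 221]]
124 [[14, 171, 227], [18, 175, 233], [28, 173, 254], [27, 173, 254], [21, 184, 207], [14, 169, 220]]
128 [[14, 172, 226], [19, 178, 230], [28, 174, 255], [27, 175, 253], [20, 183, 206], [14, 173, 218]]
132 [[14, 170, 227], [18, 171, 233], [28, 177, 255], [27, 181, 253], [21, 187, 199], [14, 170, 219]]
136 [[14, 168, 226], [18, 172, 234], [28, 173, 255], [27, 176, 253], [20, 182, 206], [14, 168, 218]]
140 [[14, 174, 224], [19, 175, 236], [28, 178, 255], [27, 178, 253], [20, 179, 202], [14, 
[... 1106 characters left out ...]
14, 172, 166]]
358 [[19, 180, 159], [22, 187, 135], [21, 188, 140], [14, 168, 172], [13, 172, 168], [14, 176, 167]]
362 [[19, 174, 160], [22, 185, 138], [20, 172, 142], [14, 170, 169], [13, 167, 169], [14, 180, 167]]
366 [[21, 180, 184], [22, 181, 194], [21, 179, 162], [14, 169, 171], [14, 171, 166], [13, 170, 170]]
370 [[21, 183, 197], [22, 186, 206], [20, 181, 166], [13, 163, 172], [14, 171, 166], [14, 176, 167]]
374 [[21, 184, 195], [22, 193, 205], [19, 182, 167], [14, 169, 171], [13, 171, 170], [14, 165, 173]]
378 [[100, 16, 48], [19, 36, 57], [9, 45, 57], [0, 22, 57], [120, 10, 51], [114, 25, 52]]
382 [[90, 41, 44], [98, 50, 41], [90, 17, 45], [100, 21, 37], [105, 24, 43], [96, 30, 43]]
```

The rack bar ends are at (278,143.5) and (274,345.5), within 1 mm of the estimate. I'll descend and grip.

Emit:
{"name": "carry_out", "arguments": {
  "moves": [0.3,-0.005,0.038,0,-0.5,1.4,1.3,0.3,0,0.001,0.04,0,0,0,0.3,0,0,0.04,0,0,0,0.3,0,0,0.02,0,0,0,0.3,0,0,0,0,0,0]
}}

```text
clock: 9.1
tcp_pos: [0.4692, -0.3423, 0.0967]
orientation: [-0.004, 1.0, 0.03, -0.005]
wrist_force: [-0.2, 0.5, 0.1]
finger_gap: 0.0556
```

Run:
```python
from h import *
st();plan([.476,-.3405,.0635],3.8,3)
```

```text
t 9.1 p [ 0.4692 -0.3423  0.0967] F [-0.2   0.53  0.07] M [-0.05  0.01  0.02] gap 0.0556
total [ 0.0073 -0.0011  0.0331] [-0.5   0.6  -0.41]
[0.0024, -0.0004, 0.011, -0.2, 0.2, -0.1]
[0.0024, -0.0004, 0.011, -0.2, 0.2, -0.1]
[0.0023, -0.0004, 0.0111, -0.2, 0.2, -0.1]
```

Emit:
{"name": "carry_out", "arguments": {
  "moves": [0.3,0.007,-0.001,0.003,-0.5,0.6,-0.4,0.3,0,0,0.013,0,0,0,0.3,0,0,0.01,0,0,0,0.3,0,0,0.006,0,0,0,0.3,0,0,0,0,0,0]
}}

```text
clock: 9.72
tcp_pos: [0.4776, -0.3408, 0.0642]
orientation: [0.001, 0.999, 0.034, 0.001]
wrist_force: [-0.4, -0.2, 0.4]
finger_gap: 0.0552
```

Run:
```python
from h import *
st();plan([.476,-.3405,.0635],3.8,1)
```

```text
t 9.72 p [ 0.4776 -0.3408  0.0642] F [-0.36 -0.18  0.37] M [-0.05 -0.04 -0.06] gap 0.0552
total [-0.0016 -0.0004  0.0007] [ 0.13 -0.14  0.08]
[-0.0016, -0.0004, 0.0007, 0.1, -0.1, 0.1]
```

Emit:
{"name": "carry_out", "arguments": {
  "moves": [0.3,-0.0015,0,0.0005,0,0,0,-1,0,0,0,0,0,0,-1,0,0,0,0,0,0,-1,0,0,0,0,0,0,-1,0,0,0,0,0,0],
  "squeeze": 35
}}

```text
clock: 10.35
tcp_pos: [0.4766, -0.3415, 0.0645]
orientation: [0.002, 0.999, 0.034, 0.002]
wrist_force: [-0.1, 0.3, -0.2]
finger_gap: 0.0133
```

Emit:
{"name": "carry_out", "arguments": {
  "moves": [-1,0,0,0,0,0,0,-1,0,0,-0.01,0,0,0,-1,0,0,-0.03,0,0,0,-1,0,0,-0.04,0,0,0,-1,0,0,-0.04,0,0,0]
}}

```text
clock: 10.98
tcp_pos: [0.4721, -0.3375, 0.1822]
orientation: [-0.004, 0.999, 0.034, -0.004]
wrist_force: [0.3, -0.3, -4.9]
finger_gap: 0.0134
```

Emit:
{"name": "carry_out", "arguments": {
  "moves": [-1,0,0,-0.04,0,0,0,-1,0,0,-0.02,0,0,0,-1,0,0,0,0,0,0,-1,0,0,0,0,0,0,-1,0,0,0,0,0,0]
}}

```text
clock: 11.6
tcp_pos: [0.4716, -0.3372, 0.2452]
orientation: [-0.004, 0.999, 0.034, -0.004]
wrist_force: [0.2, 0.3, -6.1]
finger_gap: 0.0131
```

Run:
```python
from h import *
st()
F=np.array([.5156,-.0092,0]);S=np.array([.4760,.1879,0]);d=S-F
print(np.linalg.norm(d),np.degrees(np.arctan2(d[1],d[0]))-90)
m=(F+S)/2;yaw=np.radians(11.25);hx=np.array([np.cos(yaw),np.sin(yaw),0])
print("tipmid",m,"seatmid",m+.017*hx)
plan(m-.055*hx+[0,0,.215],11.25,7)
p,r=pose();CS,CT=cam("scene"),cam("top")
s=env.read_camera("scene");t=env.read_camera("top");np.save("s2.npy",s);np.save("t2.npy",t)
u=r.apply([0,-1,0]);g=p+r.apply([0,0,-.008])
for k in(-1,1):
  e=g+k*.1*u+[0,0,.033-.019];print(k,proj(CS,e).round(1),proj(CT,e).round(1))
save(np.hstack([s[120:220,170:290].repeat(3,0).repeat(3,1),t[190:250,300:420].repeat(3,0).repeat(3,1)[:,:].copy() if 0 else cv2.resize(t[180:280,290:410],(360,300))]),"c2.png")
```

```text
t 11.6 p [ 0.4716 -0.3372  0.2452] F [ 0.18  0.34 -6.11] M [-0.02 -0.05  0.  ] gap 0.0131
0.20103872761236827 11.360236042757279
tipmid [0.4958  0.08935 0.     ] seatmid [0.51247335 0.09266654 0.        ]
total [-0.0014 -0.4166  0.0336] [-0.49  0.42 -7.39]
[-0.0002, -0.0595, 0.0048, -0.1, 0.1, -1.1]
[0.0009, -0.0595, 0.0047, -0.1, 0.1, -1.1]
[0.002, -0.0595, 0.0047, -0.1, 0.1, -1.1]
[0.0031, -0.0595, 0.0046, -0.1, 0.1, -1.1]
[0.0042, -0.0594, 0.0045, -0.1, 0.1, -1.1]
[0.0052, -0.0593, 0.0044, -0.1, 0.1, -1.1]
[0.0063, -0.0592, 0.0044, -0.1, 0.1, -1.1]
-1 [197.4 138.9] [416.8 213.7]
1 [253.1 156.7] [326.7 220.6]
```

View pics/c2.png

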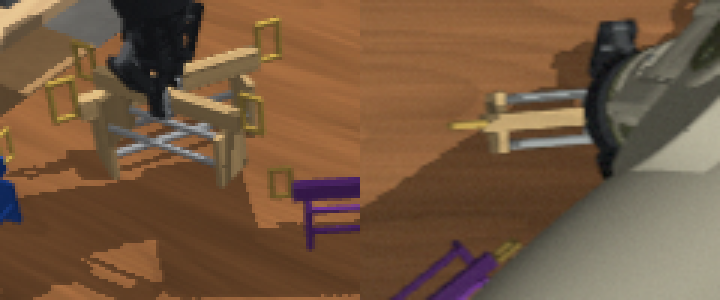

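The rack is held, with about 6.1 N of load, and the eyes are close to where they were predicted (scene about (198,140) and (254,158)). I'll carry it to a point in front of the hooks.

Emit:
{"name": "carry_out", "arguments": {
  "moves": [-1,0,-0.03,0,0,0,-1,-1,0,-0.05,0.004,0,0,-1.1,-1,0.001,-0.06,0.005,-0.1,0.1,-1.1,-1,0.002,-0.06,0.005,-0.1,0.1,-1.1,-1,0.003,-0.06,0.005,-0.1,0.1,-1.1]
}}

```text
clock: 12.32
tcp_pos: [0.4485, -0.0752, 0.2237]
orientation: [-0.003, 0.997, 0.078, -0.002]
wrist_force: [0.7, 0.7, -5.3]
finger_gap: 0.0134
```

Run:
```python
from h import *
st();plan([.4419,.0786,.215],11.3,4)
```

```text
t 12.32 p [ 0.4485 -0.0752  0.2237] F [ 0.67  0.74 -5.31] M [ 0.06 -0.11 -0.02] gap 0.0134
total [ 0.0174 -0.1529  0.0095] [-0.33  0.2  -2.37]
[0.0044, -0.0382, 0.0024, -0.1, 0.1, -0.6]
[0.0047, -0.0382, 0.0023, -0.1, 0.1, -0.6]
[0.0051, -0.0381, 0.0023, -0.1, 0.1, -0.6]
[0.0055, -0.0381, 0.0022, -0.1, 0.1, -0.6]
```

Emit:
{"name": "carry_out", "arguments": {
  "moves": [-1,0.004,-0.05,0.003,-0.1,0.1,-0.8,-1,0.004,-0.05,0.003,-0.1,0.1,-0.8,-1,0.005,-0.035,0.003,-0.1,0,-0.8,-1,0.004,-0.015,0.001,0,0,0,-1,0,0,0,0,0,0]
}}

```text
clock: 12.95
tcp_pos: [0.4348, 0.0847, 0.2116]
orientation: [-0.001, 0.995, 0.103, -0.002]
wrist_force: [-0.6, -0.2, -5.0]
finger_gap: 0.0135
```

Emit:
{"name": "carry_out", "arguments": {
  "moves": [-1,0,0,0.02,0,0,0,-1,0,0,0.02,0,0,0,-1,0,0,0.01,0,0,0,-1,0,0,0.005,0,0,0,-1,0,0,0,0,0,0]
}}

```text
clock: 13.58
tcp_pos: [0.4348, 0.0823, 0.1551]
orientation: [-0.0, 0.995, 0.102, -0.002]
wrist_force: [0.3, -0.2, -4.1]
finger_gap: 0.0131
```

Run:
```python
from h import *
st();plan([.4419,.0786,.154],11.3,1)
p,r=pose();CS,CT=cam("scene"),cam("top")
s=env.read_camera("scene");t=env.read_camera("top");np.save("s3.npy",s);np.save("t3.npy",t)
u=r.apply([0,-1,0]);g=p+r.apply([0,0,-.008])
for k in(-1,1):
  e=g+k*.1*u+[0,0,.033];print(k,e.round(4),"top wire",proj(CS,e).round(1),proj(CT,e).round(1))
save(np.vstack([cv2.resize(s[180:270,260:440],(800,400),interpolation=cv2.INTER_CUBIC),cv2.resize(t[180:250,120:260],(800,400),interpolation=cv2.INTER_CUBIC)])[:, :].copy() if 0 else cv2.resize(np.vstack([cv2.resize(s[185:275,270:420],(750,450)),cv2.resize(t[185:245,120:270],(750,300))]),(600,600)),"c3.png")
```

```text
t 13.57 p [0.4348 0.0823 0.1551] F [ 0.3  -0.15 -4.06] M [-0.01  0.01 -0.06] gap 0.0131
total [0.0062 0.0051 0.0011] [-0.05  0.22  0.39]
[0.0062, 0.0051, 0.0011, -0.0, 0.2, 0.4]
-1 [ 0.4551 -0.0156  0.196 ] top wire [321.4 200.9] [230.7 225.7]
1 [0.4146 0.1803 0.1962] top wire [393.8 218.5] [149.2 243.3]
```

View pics/c3.png

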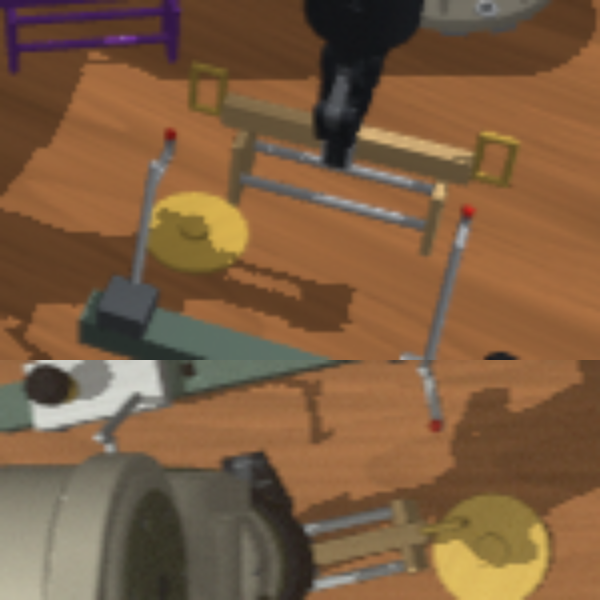

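The scene crop shows both eyes in front of the tips: eyes at about (322,207) and (394,224), tips at (312.5,218.5) and (386.5,238). I'll calibrate out the offset between the images and the robot frame using the eyes.

Run:
```python
from h import *
s=np.load("s3.npy");t=np.load("t3.npy");p,r=pose();CS,CT=cam("scene"),cam("top")
u=r.apply([0,-1,0]);g=p+r.apply([0,0,-.008])
def br(im,x0,y0,x1,y1):
    h=cv2.cvtColor(im,cv2.COLOR_RGB2HSV)[y0:y1,x0:x1].astype(int)
    m=((h[...,0]>18)&(h[...,0]<32)&(h[...,1]>140)&(h[...,2]>80)).astype(np.uint8)
    n,l,st_,ce=cv2.connectedComponentsWithStats(m,connectivity=8);return [(st_[i,4],(st_[i,:2]+[x0,y0]+(st_[i,2:4]-1)/2).round(1),st_[i,2:4],(ce[i]+[x0,y0]).round(1)) for i in range(1,n) if st_[i,4]>5]
print("F",br(s,310,195,332,218),"S",br(s,384,212,405,240));print("T",br(t,222,205,250,228))
hx=r.apply([1,0,0])
for k in(-1,1):
  c=np.array([proj(CS,g+k*.1*u+a*.0105*u+[0,0,.033+z]) for a in(-1,1) for z in(.003,-.038)])
  print(k,"bbox centre",((c.min(0)+c.max(0))/2).round(1),c.max(0)-c.min(0))
  e=g+k*.1*u; print("top end", proj(CT,e+[0,0,.033]), proj(CT,e+[0,0,.033]+k*.0105*u),proj(CT,e+[0,0,.033]-k*.0105*u))
```

```text
F [(np.int32(52), array([321.5, 207. ]), array([10, 13], dtype=int32), array([321.7, 206.1]))] S [(np.int32(66), array([393.5, 224.5]), array([12, 14], dtype=int32), array([393.4, 224.1]))]
T [(np.int32(162), array([237.5, 222.5]), array([24, 10], dtype=int32), array([240.1, 223.4]))]
-1 bbox centre [321.  205.5] [ 8.00587213 12.52317216]
top end [230.64078589 225.45877607] [234.92281451 224.53212847] [226.35885151 226.38540327]
1 bbox centre [392.7 223.1] [10.6476375  12.78603426]
top end [149.09632695 243.10531317] [144.81618716 244.03155201] [153.37656092 242.17905394]
```

Run:
```python
from h import *
CS,CT=cam("scene"),cam("top");P=[]
for n,s,t in [("tipF",(311.4,217.2),(228.35,201.0)),("tipS",(386.0,236.4),(147.6,217.9))]:
    p,e=tri(CS,s,CT,t);P.append(p);print(n,p.round(4),round(e*1e3,1),onz(CT,*t,.185).round(4),onz(CS,*s,.185).round(4))
F,S=P;d=S-F;print(np.linalg.norm(d[:2]),np.degrees(np.arctan2(d[1],d[0]))-90)
m=(F+S)/2;yaw=np.radians(11.3);hx=np.array([np.cos(yaw),np.sin(yaw),0]);hy=np.array([-hx[1],hx[0],0])
seat=m+.017*hx;print("seat",seat.round(4))
for dx in(-.045,0.):
    q=seat+dx*hx;q[2]=.1576;print(dx,q.round(4));plan(q,11.3,1)
```

```text
tipF [ 0.5159 -0.0102  0.1858] 3.6 [ 0.5151 -0.0086  0.185 ] [ 0.5163 -0.012   0.185 ]
tipS [0.4762 0.1866 0.1865] 2.5 [0.4757 0.1883 0.185 ] [0.4757 0.1853 0.185 ]
0.2007584893606471 11.407627799256005
seat [0.5128 0.0915 0.1861]
-0.045 [0.4686 0.0827 0.1576]
total [ 0.0327  0.0065 -0.002 ] [-0.03  0.15  0.41]
[0.0327, 0.0065, -0.002, -0.0, 0.2, 0.4]
0.0 [0.5128 0.0915 0.1576]
total [ 0.0777  0.0068 -0.0021] [-0.03  0.15  0.41]
[0.0777, 0.0068, -0.0021, -0.0, 0.2, 0.4]
```

Emit:
{"name": "carry_out", "arguments": {
  "moves": [-1,0.01,0.004,-0.002,0,0.2,0.4,-1,0.015,0.003,0,0,0,0,-1,0.014,0,0,0,0,0,-1,0.006,0,0,0,0,0,-1,0,0,0,0,0,0]
}}

```text
clock: 14.3
tcp_pos: [0.4865, 0.0847, 0.1591]
orientation: [-0.0, 0.995, 0.098, 0.002]
wrist_force: [-1.1, -0.1, -4.0]
finger_gap: 0.0133
```

Run:
```python
from h import *
st();plan([.4833,.0856,.1576],11.3,1);plan([.5128,.0915,.1576],11.3,1)
p,r=pose();CS,CT=cam("scene"),cam("top")
s=env.read_camera("scene");np.save("s4.npy",s)
save(np.hstack([cv2.resize(s[190:235,295:335],(400,450),interpolation=cv2.INTER_CUBIC),cv2.resize(s[210:255,370:410],(400,450),interpolation=cv2.INTER_CUBIC)]),"c4.png")
# expected tip position inside eye, in robot frame offsets: eye opening centres vs tips
u=r.apply([0,-1,0]);g=p+r.apply([0,0,-.008])
for k in(-1,1): print(proj(CS,g+k*.1*u+[0,0,.033-.0015-.019]).round(1))
# scene shifts (px) for 10mm along hanger x, y, z
b=proj(CS,[.49,.09,.186])
for a in (r.apply([.01,0,0]),u*.01,[0,0,.01]): print((proj(CS,np.array([.49,.09,.186])+a)-b).round(2))
```

```text
t 14.3 p [0.4865 0.0847 0.1591] F [-1.06 -0.14 -3.95] M [0.03 0.02 0.  ] gap 0.0133
total [-0.003  -0.0016  0.0015] [ 0.01 -0.28 -0.02]
[-0.003, -0.0016, 0.0015, 0.0, -0.3, -0.0]
total [ 0.0271 -0.0016  0.0017] [ 0.01 -0.28 -0.02]
[0.0271, -0.0016, 0.0017, 0.0, -0.3, -0.0]
[312.7 216.2]
[386.  235.3]
[-0.96  2.51]
[3.7  0.97]
[ 0.41 -2.68]
```

View pics/c4.png

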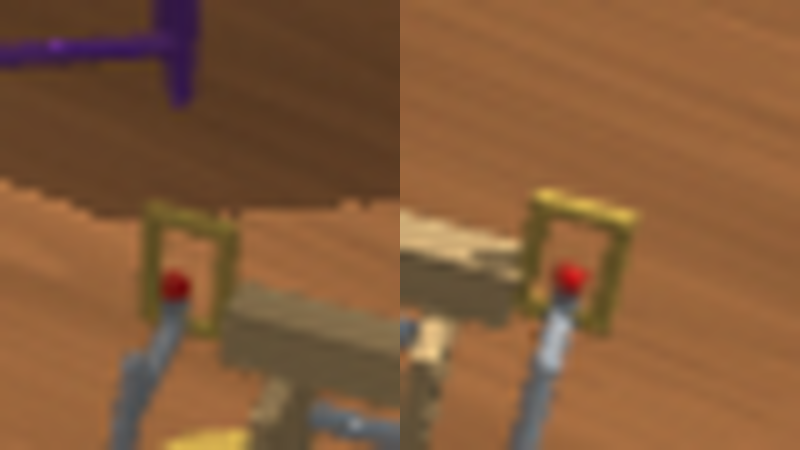

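Each tip shows inside its eye opening: left tip (175,286) against opening centre (190,272), right tip (571,276) against (577,262). The eyes are within 2 mm sideways and about 3 mm too high, so I lower 2.5 mm and move in.

Emit:
{"name": "carry_out", "arguments": {
  "moves": [-1,0,0,0.0025,0,-0.3,0,-1,0.005,0,0,0,0,0,-1,0.006,0,0,0,0,0,-1,0.004,0,0,0,0,0,-1,0,0,0,0,0,0]
}}

```text
clock: 14.98
tcp_pos: [0.5009, 0.0879, 0.1562]
orientation: [0.0, 0.995, 0.098, -0.001]
wrist_force: [0.2, 0.2, -4.5]
finger_gap: 0.0132
```

Run:
```python
from h import *
st();plan([.5130,.0908,.1565],11.3,1)
```

```text
t 14.97 p [0.5009 0.0879 0.1562] F [ 0.17  0.22 -4.54] M [ 0.    0.   -0.08] gap 0.0132
total [ 0.0124 -0.0005 -0.0003] [-0.01  0.11 -0.01]
[0.0124, -0.0005, -0.0003, -0.0, 0.1, -0.0]
```

Emit:
{"name": "carry_out", "arguments": {
  "moves": [-1,0.004,0,0,0,0.1,0,-1,0.005,0,0,0,0,0,-1,0.003,0,0,0,0,0,-1,0,0,0,0,0,0,-1,0,0,0.005,0,0,0]
}}

```text
clock: 15.6
tcp_pos: [0.5138, 0.0904, 0.1513]
orientation: [-0.0, 0.995, 0.098, 0.0]
wrist_force: [0.3, 0.4, -5.0]
finger_gap: 0.0136
```

Run:
```python
from h import *
st();plan([.5130,.0908,.1375],11.3,1)
s=env.read_camera("scene")
save(np.hstack([cv2.resize(s[195:245,290:335],(400,444),interpolation=cv2.INTER_CUBIC),cv2.resize(s[215:265,365:410],(400,444),interpolation=cv2.INTER_CUBIC)]),"c5.png")
```

```text
t 15.6 p [0.5138 0.0904 0.1513] F [ 0.32  0.43 -5.  ] M [-0.03  0.03 -0.02] gap 0.0136
total [-0.0007 -0.0005  0.0138] [ 0.   -0.03 -0.  ]
[-0.0007, -0.0005, 0.0138, 0.0, -0.0, -0.0]
```

View pics/c5.png

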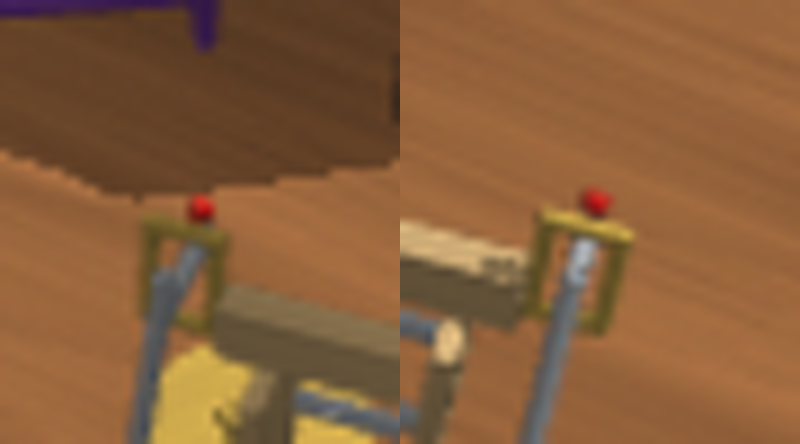

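Both tips are now through their eyes. Left tip is at (200,208), right at (595,202), each above its eye's top wire and on the robot side. I'll lower slowly and watch the forces.

Emit:
{"name": "carry_out", "arguments": {
  "moves": [-1,0,0,0.004,0,0,0,-1,0,0,0.004,0,0,0,-1,0,0,0.002,0,0,0,-1,0,0,0.001,0,0,0,-1,0,0,0,0,0,0]
}}

```text
clock: 16.27
tcp_pos: [0.5125, 0.0904, 0.1381]
orientation: [-0.0, 0.995, 0.098, -0.001]
wrist_force: [-0.2, 0.4, -3.9]
finger_gap: 0.0134
```

Run:
```python
from h import *
st();plan([.5130,.0908,.1375],11.3,1)
```

```text
t 16.27 p [0.5125 0.0904 0.1381] F [-0.25  0.41 -3.89] M [0.06 0.02 0.08] gap 0.0134
total [ 0.0006 -0.0003  0.0006] [-0.04  0.11 -0.01]
[0.0006, -0.0003, 0.0006, -0.0, 0.1, -0.0]
```

Emit:
{"name": "carry_out", "arguments": {
  "moves": [-1,0,0,0.001,0,0,0,-1,0,0,0,0,0,0,-1,0,0,0.001,0,0,0,-1,0,0,0,0,0,0,-1,0,0,0,0,0,0]
}}

```text
clock: 16.9
tcp_pos: [0.5128, 0.0905, 0.1378]
orientation: [-0.0, 0.995, 0.099, -0.0]
wrist_force: [-1.2, -0.4, -1.5]
finger_gap: 0.0139
```

Run:
```python
from h import *
st()
```

```text
t 16.9 p [0.5128 0.0905 0.1378] F [-1.18 -0.36 -1.5 ] M [0.14 0.25 0.07] gap 0.0139
```

Emit:
{"name": "carry_out", "arguments": {
  "moves": [-1,0,0,0.001,0.3,0,0,-1,0,0,0,0,0,0,-1,0,0,0.001,0,0,0,-1,0,0,0,0,0,0,-1,0,0,0,0,0,0]
}}

```text
clock: 17.52
tcp_pos: [0.5129, 0.0906, 0.1377]
orientation: [-0.003, 0.995, 0.099, 0.0]
wrist_force: [-2.8, 0.4, 1.7]
finger_gap: 0.0135
```

Run:
```python
from h import *
st();M=[];F=[]
for i in range(12):
    env.read_camera("top");s=env.get_state();F.append(s["wrist_force"]);M.append(s["ft_torque"])
F=np.mean(F,0);M=np.mean(M,0);hx=np.array([.98,.196,0]);print(F.round(2),M.round(3),"about hx",M@hx)
st();plan([.5130,.0908,.1375],11.3,1)
```

```text
t 17.52 p [0.5129 0.0906 0.1377] F [-2.77  0.35  1.7 ] M [-0.04  0.41  0.11] gap 0.0135
[-2.97  0.13  2.6 ] [-0.007  0.471  0.06 ] about hx 0.0856324367146745
t 18.12 p [0.5129 0.0906 0.1376] F [-2.43  0.12  2.46] M [-0.01  0.47  0.08] gap 0.0134
total [ 0.0002 -0.0002  0.0001] [-0.32 -0.08  0.03]
[0.0002, -0.0002, 0.0001, -0.3, -0.1, 0.0]
```

The load is shared. Fz is +2.6 N on top of the rack's weight, and the moment about the hanger's x is only about 0.09 N m, so each hook carries roughly 3 N or more while I hold. I'll release and rise.

Emit:
{"name": "carry_out", "arguments": {
  "moves": [-1,0,0,0,0,0,0,0.1,0,0,0,0,0,0,0.1,0,0,0,0,0,0,0.1,0,0,0,0,0,0,0.1,0,0,0,0,0,0]
}}

```text
clock: 18.75
tcp_pos: [0.5148, 0.0904, 0.1376]
orientation: [-0.003, 0.995, 0.098, 0.002]
wrist_force: [-0.8, -1.3, 0.1]
finger_gap: 0.047
```

Emit:
{"name": "carry_out", "arguments": {
  "moves": [0.1,0,0,-0.005,0,0,0,0.1,0,0,-0.02,0,0,0,0.1,0,0,-0.04,0,0,0,0.1,0,0,-0.05,0,0,0,0.1,-0.02,0,-0.04,0,0,0]
}}

```text
clock: 19.38
tcp_pos: [0.4932, 0.0855, 0.2942]
orientation: [-0.003, 0.995, 0.098, -0.001]
wrist_force: [-0.6, 0.2, 0.5]
finger_gap: 0.0471
```

Emit:
{"name": "carry_out", "arguments": {
  "moves": [0.1,-0.04,0,-0.02,0,0,0,0.1,-0.04,0,0,0,0,0,0.1,-0.03,0,0,0,0,0,0.1,0,0,0,0,0,0,0.1,0,0,0,0,0,0]
}}

```text
clock: 20.0
tcp_pos: [0.3842, 0.0632, 0.3213]
orientation: [-0.002, 0.995, 0.098, 0.005]
wrist_force: [1.2, 0.4, 0.1]
finger_gap: 0.0471
```

Run:
```python
from h import *
st();s=env.read_camera("scene");t=env.read_camera("top")
c=s[245:305,350:440].astype(int);m=((c[...,0]<60)&(c[...,1]<50)&(c[...,2]<50)).astype(np.uint8)
n,l,s_,ce=cv2.connectedComponentsWithStats(m);print([(s_[i,4],ce[i]+[350,245]) for i in range(1,n) if s_[i,4]>10])
save(np.vstack([cv2.resize(s[180:300,265:425],(560,420)),cv2.resize(t[160:240,120:290],(560,263))[:180]]),"c6.png")
```

```text
t 20.0 p [0.3842 0.0632 0.3213] F [1.2  0.41 0.12] M [ 0.01  0.05 -0.  ] gap 0.0471
[(np.int32(92), array([395.07608696, 278.33695652])), (np.int32(210), array([379.2047619 , 294.97619048]))]
```

View pics/c6.png

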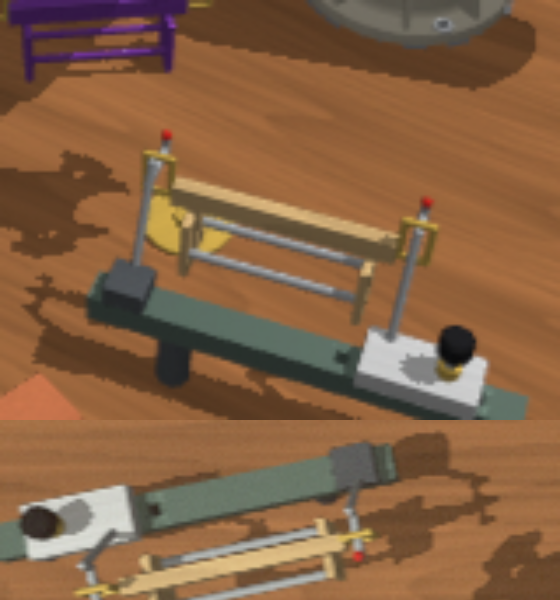

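The rack hangs by both eyes, left at about (158,165) and right at (418,240). The knob has not moved, and the gripper is clear. I'll let it settle, then check for swing.

Emit:
{"name": "carry_out", "arguments": {
  "moves": [0.1,0,0,0,0,0,0,0.1,0,0,0,0,0,0,0.1,0,0,0,0,0,0,0.1,0,0,0,0,0,0,0.1,0,0,0,0,0,0]
}}

```text
clock: 20.72
tcp_pos: [0.3857, 0.0634, 0.3199]
orientation: [-0.002, 0.995, 0.099, 0.003]
wrist_force: [-0.6, -0.3, -0.9]
finger_gap: 0.0469
```

Emit:
{"name": "carry_out", "arguments": {
  "moves": [0.1,0,0,0,0,0,0,0.1,0,0,0,0,0,0,0.1,0,0,0,0,0,0,0.1,0,0,0,0,0,0,0.1,0,0,0,0,0,0]
}}

```text
clock: 21.35
tcp_pos: [0.3856, 0.0634, 0.32]
orientation: [-0.002, 0.995, 0.099, 0.003]
wrist_force: [-0.2, -0.7, -0.2]
finger_gap: 0.0469
```

Run:
```python
from h import *
I=[env.read_camera("scene")[210:275,300:400].astype(int) for _ in range(8)]
d=[float(np.abs(i-I[0]).mean().round(2)) for i in I[1:]];print(d)
if max(d)-min(d)<1: print("hand in",env.hand_in())
```

```text
[0.35, 0.36, 0.36, 0.36, 0.35, 0.36, 0.36]
the job is handed in; nothing more can be done
hand in None
```

The sliding hook is one hole outward with the plunger home, and the small wooden rack hangs by its two eyes on the two hooks. I handed the job in at about 22 s; it reports no verdict.

- **Plunger and carriage:** I lifted the knob about 12 mm, slid it about 25 mm outward and lowered it into the next hole. Before and after hanging, the knob was within 0.3 pixels of where it should be with the plunger home.
- **Hanging the rack:** Before I let go, the hooks together carried about 7 N, judging from the change in wrist force. The moment was nearly balanced, so I estimate more than 3 N on each hook. The force on each hook could not be read directly. A sideways force of about 3 N showed while pressing down and was gone after I opened the gripper.
- **Final checks:** The last pictures show an eye on each hook and the gripper clear. Over 0.4 s the picture did not change beyond a small constant difference, so the rack was still. I never moved near the third-hand stand, index plate or brick at low height, but I took no separate measurement of them at the end.
- **Disagreement:** The scene and top cameras differed by up to about 3 mm on the hook tips. I settled this by looking at the tips inside the eye openings from close by.

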